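Shim the bench drill stand

ROBOT

A 6-joint arm with a two-finger parallel gripper is mounted at the origin on the work surface. World frame = base frame: x ahead of the robot, y to its left, z up, the work surface at z = 0. Lengths are in m, angles in rad, forces in N, time in s.
With the tool pointing down it reaches from about 0.375 to 0.925 m from the base axis. Payload 5.7 kg.
Tool frame: the origin (TCP) lies midway between the tips of the shut fingers; the grasp point (between the pads) lies 19 mm behind it; z points along the fingers, x is the direction in which the jaws open and shut, and the axes are right-handed (so a half turn about z gives the same grasp; the last joint's range is limited). The gripper opens to 88 mm and grips with 3 to 60 N. Pads are 20 mm wide; open, the fingers measure 115 mm over their backs; the gripper's body (75 mm by 178 mm) begins 61 mm behind the grasp point.
Start: joints at [1.066, 0.359, 1.51, -0, 1.272, -0.115], TCP at [0.228, 0.555, 0.223] pointing down, gripper open.
Joint ranges: [-2.97, 2.97], [-1.01, 2.36], [0.21, 2.38], [-0.96, 4.11], [0.2, 2.71], [-2.98, 2.98]. Speed limits (rad/s): [2.39, 2.39, 3.14, 3.14, 3.14, 3.14].

INTERFACE

Orientations are given as a unit quaternion [x, y, z, w].
In Python, from bench import move_ptp, servo_line, goto_joints, move_gripper, sleep, inverse_kinematics, capture, PlanningError, close_job, spot_in, silhouettes, current_clock, current_joint_pos, current_qvel, current_joint_torque, current_position, current_orientation, current_force, current_torque, current_finger_gap gives the robot as it stands. Calls block until the motion is done:
- move_ptp(position, orientation): joint-space move of the TCP to a pose.
- servo_line(position, orientation=None, rate=0.15, contact_N=None): straight line of the TCP; orientation=None keeps the orientation; rate is the mean speed in m/s. With contact_N (N) it stops when the force on the tool has changed by that much, and returns True; else False.
- goto_joints(angles): joint-space move.
- move_gripper(opening): finger opening in m; the grip force is fixed at half the most; returns when the fingers have stopped.
- sleep(seconds).
- inverse_kinematics(position, orientation): joint angles nearest the present ones, or None.
- capture(name): name is "scene" or "top"; returns a dict with "image" (480x640x3 uint8, blue, green, red), "range_z" (480x640 float32, m along the optical axis (not along the pixel's ray), 0 where there is no reading), "intrinsics" (3x3 intrinsics, pixels), "R" (3x3) and "t" (3): a world point X has camera coordinates R X + t. Camera axes: x right, y down, z forward; pixel columns grow to the right and rows downward; lengths in m; the calibration is good to about 2 mm. A picture is of the moment at which its call begins.
A pose or a line that the arm cannot do raises PlanningError and nothing moves.
- close_job(): hands the job in, once; it reports no verdict.
Trained networks look in the newest picture that a camera, given by its name, has taken for a name from the list of things; names that differ only in an ending like _2 or _b are one class to them, and where a whole thing is asked for, a point or a joint stands for the part that bears it (a point fixed in the world has none). Each returns a list of dicts, best first, with "conf" (0 to 1); they miss things now and then, are a little off and sometimes report something else, mostly with a low value. They report only what shows in the picture. A call takes as long as a camera call. They do not tell look-alikes from the thing itself.
- spot_in(camera, query): "xy" ([column, row] in pixels, amid what is visible of it).
- silhouettes(camera, query): "region" (480x640 bool, what is visible of it) and "xy" ([column, row] in pixels, amid what is visible of it).
Readings, each from a call of its own:
- current_clock(): time.
- current_joint_pos(): joint angles.
- current_qvel(): joint speeds.
- current_joint_torque(): joint torques, N m.
- current_position(): TCP position.
- current_orientation(): TCP orientation.
- current_force(): force on the tool from outside, world axes, zero at the start.
- current_torque(): the same for the moment, N m.
- current_finger_gap(): finger opening in m.
Only numpy, scipy, OpenCV 4.12 (cv2) and the standard library are available. Lean on these libraries where they do the work, as an engineer would, in place of code of your own. Each camera call takes 0.05 s, during which the arm holds its last target.

TASK

Shim the front of the drill stand: put the square T-key into the steel hold-down at the stand's front right corner, turn it clockwise from above about a quarter turn so that its tongue swings clear of the stand's flange, and leave the key in. Then take the wooden wedge and push it, flat on the plywood board, thin end first and straight, under the front flange until the front of the stand has just lifted off the board, by about 4 mm. Finish while still holding the wedge there, with the stand resting on the wedge and not touched by the robot, and leave the other things on the bench where they are.

Things in the scene. Friction and masses are not known exactly. Their poses are not given: they have to be found in the camera images.
- board: plywood board carrying the drill stand, fixed, 395 x 220 x 12 mm, top 12 mm above the bench. Frame: on the bench under the middle of the stand's front rim; +x to its column, +y left, z up. Board from x = -150 to +245, y = -110 to +110 mm. On it the stand: grey base, y = -90 to +90, front rim x = 0, heel x = 230 mm held like a hinge; column at x = 185, 424 mm tall, its head swung to +y (to y = 140 mm)
- rim (a point): lower front edge of the stand's flange, where the wedge goes in: 30 mm left (+y) of the rim's middle, 105 mm left of the hold-down; 5 mm above the board, 17 mm above the bench until it lifts. x: the way to push. Flange 8 mm thick, 25 mm deep; base behind it 19 mm high. Pads fill the last 22 mm at each end of the rim, between them it is open below. 5 to 9 N rest on the wedge; pushing it takes 6 to 14 N
- hold_down (a joint): turn of the hold-down, rad: 0 with its tongue pointing straight back (+x of the board) over the flange; grows clockwise seen from above, stop at 1.6, tongue clear of the flange from 1.1 on; before that the flange can rise less than 1 mm. Starts at 0 to 0.15. Turning takes 0.06 N m; it stays where it is left
- socket (a point): middle of the mouth of the square socket in the hold-down's steel barrel, 49.5 mm above the bench. Barrel 34 mm across, 22 mm in front of the rim, 75 mm right (-y) of its middle. x points along the tongue (below the barrel, 34 mm long from the axis, 12 wide); the socket's sides run along x and y. Socket 14 mm square, 16 mm deep, 3 mm lead-in; the key has up to 0.18 rad of play in it
- key_grip (a point): centre of the handle bar of the dark steel T-key: bar 70 mm long (x), 12 wide (y), 14 tall; under its middle a 12 mm square shank, sides along x and y, foot (tapered to 8 mm) 42 mm below this point. It stands 16 mm deep in a 14 mm square hole of the key block, this point 62 mm above the bench; fully in the hold-down it is 26 mm above the socket's mouth. 140 g
- key_block: brown wooden block, fixed, 60 (x) x 110 (y) x 36 mm high, origin in the middle of its underside; the key's hole is at its y = -25 mm
- wedge_c (a point): centre of the plain beech wedge, 10.5 mm above its flat underside; it lies flat on the bench. 120 mm long (x), 34 wide; 2 mm thick at the thin end (x = +60), 22 mm at the thick end (x = -60): 1 mm more every 6 mm. Under the 5 mm high rim it begins to lift when 18 mm in; at 42 mm it has lifted the rim 4 mm. About 70 g. Grip it across its width near the thick end
- offcut: straight beech offcut of about the wedge's size and colour, 120 x 34 x 21 mm, the same thickness throughout; origin in the middle of its underside. Bystander
- screw_case: open black case of screws, 85 x 120 mm, lid standing up 108 mm at its back. Bystander; origin in the middle of its underside
- pencil: carpenter's pencil, 8 x 180 x 7 mm, lying along its y. Bystander
- panels: stack of four thin brown square panels, 115 x 115 x 16 mm. Bystander; origin in the middle of its underside
- wood_box: flat wooden box with a lid, 120 x 120 x 34 mm. Bystander; origin in the middle of its underside
- drill: cordless drill standing on its battery, 115 x 75 mm, 210 mm tall. Bystander; origin in the middle of its underside
- ear_muffs: blue ear defenders, about 180 x 170 mm, 84 mm tall. Bystander; origin on the bench between the cups
Not all that is in view belongs to the job. What is shaped like the part that bears wedge_c but black is not meant.

How it is judged:
On the way, in this order (a step that is already met when the one before it is completed fails the run):
1. the key is in the hold-down's socket, the tongue still over the flange (z of key_grip in the frame of socket below 0.03 m and horizontal distance between key_grip and socket below 0.007 m and value of joint hold_down below 0.6 rad), for 0.1 s.
2. the hold-down is turned about a quarter turn with the key in it, tongue clear of the flange (z of key_grip in the frame of socket below 0.03 m and horizontal distance between key_grip and socket below 0.007 m and value of joint hold_down above 1.15 rad), for 0.2 s.
At the end, for the whole second after the job is handed in: Stand's front rim 1.5 to 8 mm up and still, carried by the wedge (over 1.5 N), which lies flat on the board and square to the rim within 0.35 rad; fingers grip it (over 2 N); robot not touching the stand; hold-down turned beyond 1.15 rad, key fully in (within 4 mm) (all of step 2 and z of rim in the frame of board between 0.0185 and 0.025 m and contact force between wedge and stand above 1.5 N and contact force between the fingers and wedge above 2 N and contact force between each of the arm, the fingers and stand below 0.5 N and z of wedge_c in the frame of board below 0.028 m and angle between wedge_c's own z axis and vertical below 0.12 rad and angle between the x axis of wedge_c and the x axis of board, either way round below 0.35 rad and linear speed of each of stand, wedge below 0.01 m/s); the arm keeps its last pose, push and grip.
It fails at once if the front of the stand lifted more than 12 mm (z of rim in the frame of board above 0.029 m).
It fails at once if a bystander moved more than 30 mm (distance of any of offcut, screw_case, pencil, panels, wood_box, drill, ear_muffs from where it was at the start of the episode above 0.03 m).
It also fails if it takes over 69 s, if anything falls off the work surface, if the arm or the gripper's body presses on something with over 40 N, if the wrist force passes 120 N, or if a joint passes its speed limit or range.

## Working session

There is one attempt and no reset: what is moved stays moved. The work goes in short steps, each a Python script; the robot and the scene stay as the last script left them, time stands still between calls to the robot, and variables do not carry over. Pictures are saved under pics/ and viewed, and the job is handed in when it is done.

```bash
ls -la; mkdir -p pics; python3 - <<'E'
from bench import *
import cv2,numpy as np
for n in("scene","top"):
    c=capture(n); cv2.imwrite(f"pics/{n}0.png",c["image"]); print(n,c["intrinsics"].tolist(),c["R"].round(4).tolist(),c["t"].round(4).tolist())
    for q in["wedge_c","offcut","key_grip","key_block","hold_down","board","screw_case","pencil","panels","wood_box","drill","ear_muffs"]:
        print(q,[(np.round(d["xy"]).astype(int).tolist(),round(d["conf"],2)) for d in spot_in(n,q)])
print(current_clock(),current_position(),current_orientation(),current_finger_gap())
E
```

```text
total 12
drwxr-xr-x  3 agent agent 4096 Dec  6 16:52 .
drwxr-xr-x 23 root  root  4096 Dec  6 16:52 ..
drwxr-xr-x  2 agent agent 4096 Dec  6 16:52 pics
scene [[443.90826090412696, 0.0, 321.6141970089143], [0.0, 443.90826090412696, 235.8822528713663], [0.0, 0.0, 1.0]] [[0.4769, 0.8789, 0.0133], [0.5158, -0.2675, -0.8139], [-0.7117, 0.395, -0.5809]] [-0.2743, -0.2347, 1.5246]
wedge_c [([334, 207], 0.7), ([479, 266], 0.7), ([446, 231], 0.62), ([356, 185], 0.52), ([400, 198], 0.47)]
offcut [([400, 198], 0.55)]
key_grip [([183, 265], 0.78), ([428, 266], 0.61)]
key_block [([194, 274], 0.83), ([486, 222], 0.46)]
hold_down [([332, 266], 0.8)]
board [([402, 263], 0.66)]
screw_case [([243, 325], 0.73)]
pencil [([206, 236], 0.48)]
panels [([427, 265], 0.53)]
wood_box [([430, 184], 0.83)]
drill [([148, 321], 0.78)]
ear_muffs [([70, 280], 0.86)]
top [[515.9268793383831, 0.0, 314.62196655853484], [0.0, 515.9268793383831, 234.30388752110423], [0.0, 0.0, 1.0]] [[0.0178, -0.9998, 0.0082], [-0.9976, -0.0183, -0.0671], [0.0672, -0.007, -0.9977]] [0.0045, 0.5553, 1.4144]
wedge_c [([267, 297], 0.92), ([220, 330], 0.84), ([189, 217], 0.72), ([205, 148], 0.64)]
offcut [([194, 276], 0.92)]
key_grip []
key_block [([146, 199], 0.74)]
hold_down [([323, 199], 0.7)]
board [([284, 175], 0.65)]
screw_case [([415, 179], 0.72), ([127, 278], 0.58)]
pencil [([400, 312], 0.44)]
panels [([146, 199], 0.75), ([325, 201], 0.28), ([192, 218], 0.27)]
wood_box [([128, 278], 0.6)]
drill [([482, 184], 0.68)]
ear_muffs [([502, 287], 0.81), ([192, 215], 0.4)]
1.3 [0.22799269 0.5549657  0.22261558] [ 8.30674790e-01  5.56757928e-01 -5.07107045e-05  1.59962720e-05] 0.08765930454070982
```

View pics/scene0.png

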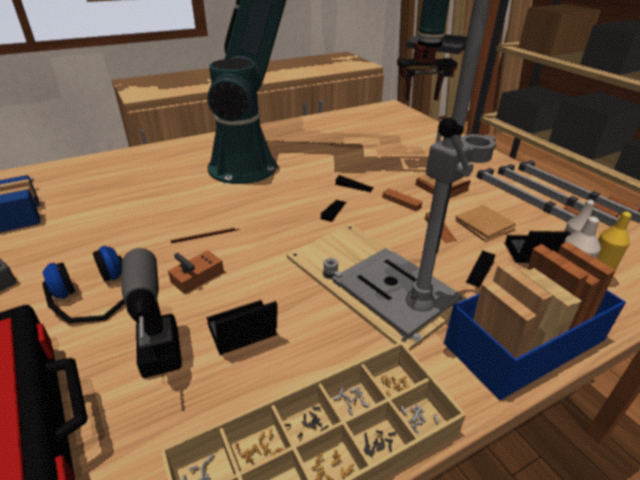

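View pics/top0.png

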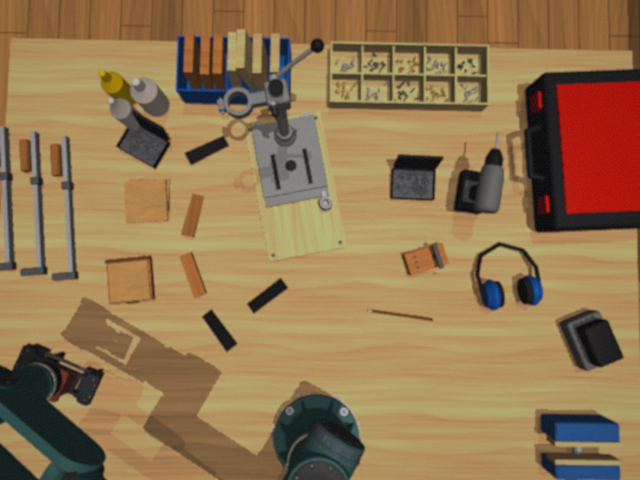

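The scene view shows the board and stand at about (390,280), the hold-down at (331,266) and the key block at (195,272). In the top view the board is at (290,190), the hold-down at (325,202) and the block at (425,258). The wedge candidates in the top view are two beech bars at (192,215) and (193,275), plus three black ones at (206,150), (267,295) and (219,330), which are excluded by colour. I'll enlarge these and check their heights.

```bash
cat > h.py <<'E'
from bench import *
import cv2,numpy as np
from scipy.spatial.transform import Rotation as Rn
def cloud(c):
    K=c["intrinsics"];z=c["range_z"];v,u=np.mgrid[:480,:640]
    P=np.stack([(u-K[0,2])/K[0,0]*z,(v-K[1,2])/K[1,1]*z,z],-1)
    W=(P-c["t"])@c["R"]; W[z<=0]=np.nan
    return W
def proj(c,X):
    p=c["R"]@np.asarray(X)+c["t"];p=c["intrinsics"]@p;return p[:2]/p[2]
def ray(c,uv,z):
    K=c["intrinsics"];d=c["R"].T@np.array([(uv[0]-K[0,2])/K[0,0],(uv[1]-K[1,2])/K[1,1],1]);o=-c["R"].T@c["t"]
    return o+d*(z-o[2])/d[2]
E
python3 - <<'E'
from h import *
c=capture("top");W=cloud(c);I=c["image"]
s=capture("scene");np.savez("t.npz",**c);np.savez("s.npz",**s)
def crop(I,x0,y0,w,h,k):return cv2.resize(I[y0:y0+h,x0:x0+w],(w*k,h*k),interpolation=cv2.INTER_CUBIC)
cv2.imwrite("pics/c1.png",np.hstack([crop(I,160,190,70,110,5),crop(I,390,230,70,110,5)]))
cv2.imwrite("pics/c2.png",crop(I,235,105,120,160,4)[:600])
cv2.imwrite("pics/c3.png",crop(s["image"],160,170,320,150,2))
# heights
for nm,(x0,x1,y0,y1) in {"A":(175,210,188,245),"B":(175,212,245,302),"blk":(395,455,235,285)}.items():
    Z=W[y0:y1,x0:x1,2];m=Z>0.008
    cv2.imwrite(f"pics/z{nm}.png",cv2.resize(np.clip(np.nan_to_num(Z)*4000,0,255).astype(np.uint8),None,fx=8,fy=8,interpolation=0))
    p=W[y0:y1,x0:x1][m];print(nm,len(p),p.mean(0).round(4),np.nanpercentile(p[:,2],[5,25,50,75,95]).round(4))
    n=np.nanmedian(Z[~m]);print("bench",n)
    xy=p[:,:2];q=xy-xy.mean(0);_,_,V=np.linalg.svd(q,full_matrices=False);a=q@V[0];
    print(V[0],np.ptp(a),np.ptp(q@V[1]),"z vs a",np.polyfit(a,p[:,2],1))
    for lo in np.arange(a.min(),a.max(),.015):
        k=(a>=lo)&(a<lo+.015);print("  %.3f z %.4f"%(lo,np.median(p[k,2])))
E
```

```text
A 372 [0.5848 0.3618 0.0149] [0.0086 0.0115 0.0148 0.0182 0.0222]
bench -0.0001237500288509952
[-0.98731134  0.15879648] 0.13019885682313528 0.06193790737073141 z vs a [0.11531504 0.01492871]
  -0.068 z 0.0086
  -0.053 z 0.0100
  -0.038 z 0.0109
  -0.023 z 0.0135
  -0.008 z 0.0139
  0.007 z 0.0168
  0.022 z 0.0191
  0.037 z 0.0211
  0.052 z 0.0090
B 581 [0.4373 0.349  0.0199] [0.0135 0.0178 0.0201 0.0222 0.0257]
bench -0.0004459368662810038
[-0.9343372  -0.35639024] 0.12905178259464833 0.1105176888541641 z vs a [-0.00545905  0.01985971]
  -0.069 z 0.0187
  -0.054 z 0.0206
  -0.039 z 0.0201
  -0.024 z 0.0207
  -0.009 z 0.0202
  0.006 z 0.0204
  0.021 z 0.0195
  0.036 z 0.0204
  0.051 z 0.0193
blk 943 [ 0.4925 -0.2897  0.0388] [0.0283 0.0328 0.0356 0.0387 0.0676]
bench -0.0009894405149907125
[ 0.31431432 -0.94931897] 0.13099219470610624 0.07414915856710985 z vs a [0.13535391 0.03881973]
  -0.054 z 0.0343
  -0.039 z 0.0355
  -0.024 z 0.0349
  -0.009 z 0.0350
  0.006 z 0.0353
  0.021 z 0.0653
  0.036 z 0.0348
  0.051 z 0.0344
  0.066 z 0.0084
```

View pics/c1.png

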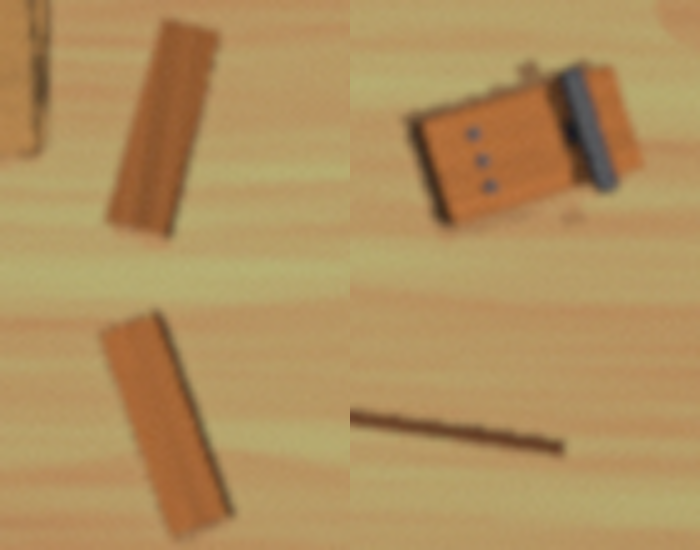

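View pics/c2.png

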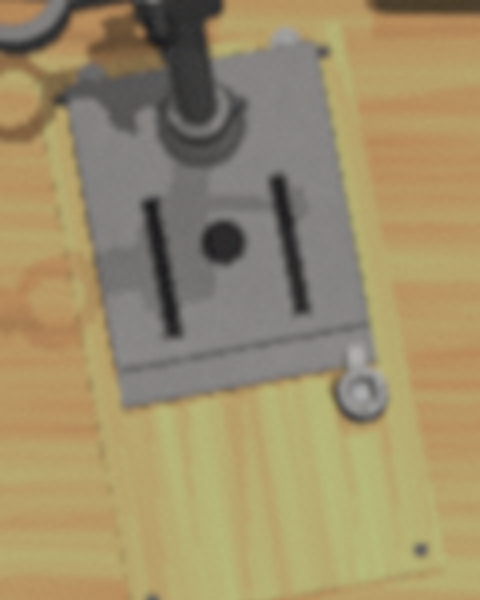

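View pics/c3.png

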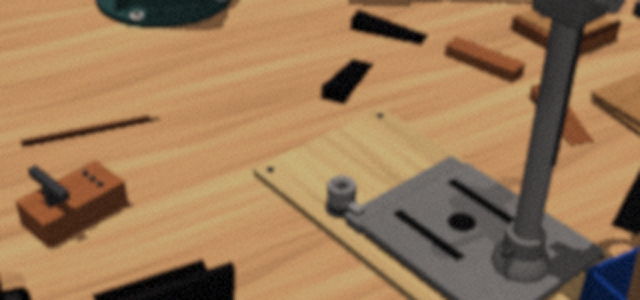

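The enlarged crop and the heights settle it. Bar A at (192,215) rises from about 3 to 21 mm towards the robot, so it is the wedge. Bar B at (193,275) is a constant 20 mm, so it is the offcut. Next come precise poses, fitted to both cameras' depth.

```bash
cat > fit.py <<'E'
from h import *
from scipy.optimize import minimize
def fit(pts,hf,x0,tol=.004):
    # pts Nx3; hf(local xy)->height; robust
    def cost(p):
        c,s=np.cos(p[2]),np.sin(p[2]);d=pts[:,:2]-p[:2]
        l=np.stack([d[:,0]*c+d[:,1]*s,-d[:,0]*s+d[:,1]*c],1)
        r=np.abs(pts[:,2]-hf(l));return np.minimum(r,.012).mean()
    best=None
    for k in range(12):
        rng=np.random.default_rng(k)
        st=np.array(x0)+rng.normal(size=3)*[.006,.006,.06]
        r=minimize(cost,st,method="Nelder-Mead",options=dict(initial_simplex=st+np.array([[0,0,0],[.008,0,0],[0,.008,0],[0,0,.08]]),xatol=1e-5,fatol=1e-8))
        if best is None or r.fun<best.fun:best=r
    return best.x,best.fun
def wedgeh(l):
    return np.where((abs(l[:,0])<.06)&(abs(l[:,1])<.017),.012-l[:,0]/6,0)
def boardh(l):
    x,y=l.T
    h=np.where((x>-.15)&(x<.245)&(abs(y)<.11),.012,0)
    h=np.where((x>0)&(x<.23)&(abs(y)<.09),np.where(x<.025,.025,.031),h)
    h=np.where((np.hypot(x+.022,y+.075)<.017),.0495,h)
    return h
def blockh(l):
    x,y=l.T;return np.where((abs(x)<.03)&(abs(y)<.055),.036,0)
def near(W,c,r):
    P=W.reshape(-1,3);m=np.hypot(P[:,0]-c[0],P[:,1]-c[1])<r
    return P[m&(P[:,2]<.12)&(P[:,2]>-.02)]
E
python3 - <<'E'
from fit import *
ts={n:dict(np.load(n[0]+".npz")) for n in("top","scene")}
for n,c in ts.items():
    W=cloud(c)
    print("==",n)
    P=near(W,(.585,.362),.09);print("wedge",fit(P,wedgeh,[.585,.362,-.16]),np.median(P[P[:,2]<.004,2]))
    P=near(W,(.585,.09),.19)
    f=boardh
    print("board",fit(P[P[:,2]<.06],f,[.60,.09,.14]))
    P=near(W,(.4925,-.29),.085);print("block",fit(P[P[:,2]<.05],blockh,[.4925,-.29,.31]))
    k=P[P[:,2]>.055];xy=k[:,:2]
    r=cv2.minAreaRect(xy.astype(np.float32)*1000);_,_,V=np.linalg.svd(xy-xy.mean(0));print("key",len(k),k.mean(0),np.percentile(k[:,2],[50,90]),r,np.arctan2(V[0,1],V[0,0]))
E
```

```text
== top
wedge (array([ 0.60373091,  0.35874723, -0.20544307]), np.float64(0.003010140054232469)) -0.0006824056607893261
board (array([0.64766544, 0.06532377, 0.20742567]), np.float64(0.0026769024004766554))
block (array([ 0.49312781, -0.29252237,  0.3168722 ]), np.float64(0.002791852715662597))
key 134 [ 0.50069743 -0.31467795  0.06629664] [0.06636919 0.07006396] ((500.7372741699219, -315.34503173828125), (69.48714447021484, 13.184124946594238), 17.728620529174805) -2.8275517902205083
== scene
wedge (array([ 0.60356354,  0.35908543, -0.18942932]), np.float64(0.0025855640384648496)) 0.0009253587150130638
board (array([0.64583308, 0.0649379 , 0.2164849 ]), np.float64(0.0018659949278437497))
block (array([ 0.49309979, -0.2921403 ,  0.33241062]), np.float64(0.00360695988893963))
key 164 [ 0.5059224  -0.31681375  0.06691643] [0.06825547 0.07050911] ((502.03533935546875, -316.3663024902344), (72.88177490234375, 13.763130187988281), 18.00447654724121) 0.32577293646482103
```

```bash
python3 - <<'E'
from fit import *
t=dict(np.load("t.npz"));s=dict(np.load("s.npz"))
bo=np.array([.6467,.0651]);by=.212;R=np.array([[np.cos(by),-np.sin(by)],[np.sin(by),np.cos(by)]])
sk=bo+R@[-.022,-.075];print("socket pred",sk)
for n,c in(("t",t),("s",s)):
    W=cloud(c);P=near(W,sk,.03);k=P[(P[:,2]>.043)&(P[:,2]<.058)];print(n,len(k),k.mean(0),cv2.minEnclosingCircle(k[:,:2].astype(np.float32)))
    Q=W.reshape(-1,3);m=(Q[:,2]>.13)&(Q[:,0]>.35)&(np.hypot(Q[:,0],Q[:,1])<1)&(abs(Q[:,1])<.4)
    l=(Q[m,:2]-bo)@R
    print("tall: board-x min",np.percentile(l[:,0],[0,1,5]),"y",np.percentile(l[:,1],[1,99]),"rad",np.percentile(np.hypot(Q[m,0],Q[m,1]),[0,1]))
    I=c["image"];u,v=proj(c,[*sk,.0495]);x0,y0=int(u)-25,int(v)-25
    C=cv2.resize(I[y0:y0+50,x0:x0+50],None,fx=8,fy=8,interpolation=cv2.INTER_CUBIC)
    def px(X):
        a=proj(c,X);return (int((a[0]-x0+.5)*8),int((a[1]-y0+.5)*8))
    cv2.circle(C,px([*sk,.0495]),4,(0,0,255),-1)
    for phi,col in((0,(0,255,0)),(.15,(255,0,0))):
        d=np.array([np.cos(by-phi),np.sin(by-phi)])
        cv2.line(C,px([*sk,.03]),px([*(sk+.034*d),.03]),col,1)
    cv2.line(C,px([*(bo+R@[0,-.09]),.025]),px([*(bo+R@[0,-.03]),.025]),(0,255,255),1)
    cv2.imwrite(f"pics/sk_{n}.png",C)
def q(th):return Rn.from_matrix(np.array([[np.cos(th),np.sin(th),0],[np.sin(th),-np.cos(th),0],[0,0,-1]])).as_quat()
for nm,p,th in(("key",(.501,-.3158,.043),.32-np.pi/2),("sock",(*sk,.0565),.142),("turned",(*sk,.0565),.142-1.53),("wedge",(.55,.37,.002),-.2+np.pi/2),("wedge2",(.60,.08,.014),.212+np.pi/2),("wb",(.55,.37,.002),-.2-np.pi/2),("w2b",(.60,.08,.014),.212-np.pi/2)):
    r=inverse_kinematics(p,q(th));print(nm,None if r is None else np.round(r,2))
E
sed -i '$a def q(th):return Rn.from_matrix(np.array([[np.cos(th),np.sin(th),0],[np.sin(th),-np.cos(th),0],[0,0,-1]])).as_quat()' h.py; cd pics; python3 -c "
import cv2,numpy as np;cv2.imwrite('sk.png',np.hstack([cv2.imread('sk_t.png'),cv2.imread('sk_s.png')]))"
```

```text
socket pred [ 0.6409737  -0.01285004]
t 89 [ 0.64045174 -0.0129543   0.04868936] ((0.6411908864974976, -0.012184430845081806), 0.01691264845430851)
tall: board-x min [-0.13513118 -0.12655368 -0.09931747] y [-0.46197589  0.17052728] rad [0.72196414 0.72807303]
s 123 [ 0.64329788 -0.01398181  0.04827979] ((0.6418439149856567, -0.0136564364656806), 0.018676983192563057)
tall: board-x min [-0.1286375  -0.10788228 -0.04307159] y [-0.46220755  0.12960451] rad [0.72775871 0.74393883]
key [-0.68  0.56  1.7  -0.    0.89  0.57]
sock [-0.13  0.59  1.57 -0.    0.98 -0.27]
turned [-0.13  0.59  1.57 -0.    0.98  1.26]
wedge [ 0.49  0.69  1.55 -0.    0.91 -0.88]
wedge2 [ 0.02  0.61  1.68 -0.    0.85 -1.76]
wb [ 0.49  0.69  1.55 -0.    0.91  2.26]
w2b [ 0.02  0.61  1.68 -0.    0.85  1.38]
```

View pics/sk.png

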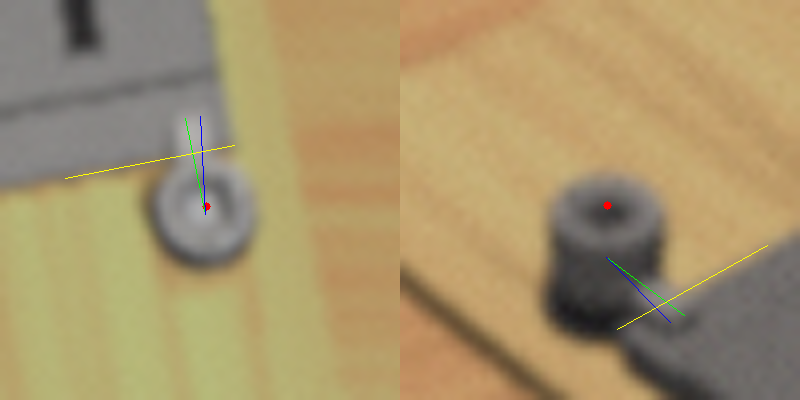

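The overlay agrees in both views: the dot sits on the socket mouth (crop (206,206) top, (606,205) scene), and the tongue lies near 0–0.08 rad. Now I'll pick up the key, checking clearance to the drill first.

```bash
python3 - <<'E'
from h import *
W=cloud(dict(np.load("s.npz"))).reshape(-1,3);W=np.vstack([W,cloud(dict(np.load("t.npz"))).reshape(-1,3)])
kx=np.array([.501,-.3158]);th=.32-np.pi/2
l=W[:,:2]-kx;a=l@[np.cos(th),np.sin(th)];b=l@[-np.sin(th),np.cos(th)]
m=(W[:,2]>.1)&(abs(a)<.2)&(abs(b)<.2)
print("near tall pts: ",sum(m)); 
if m.any(): print(np.maximum(abs(a[m])-.089,abs(b[m])-.038).min())
move_ptp([*kx,.16],q(th));print(current_clock(),current_force())
servo_line([*kx,.044],rate=.1,contact_N=8);print(current_clock(),current_position(),current_force())
move_gripper(0.0);print("gap",current_finger_gap(),current_clock(),current_force(),current_position())
E
```

```text
near tall pts:  3324
0.03346995752068069
4.6 [-1.02136016  0.44484248 -0.5768805 ]
5.9083 [ 0.50145462 -0.3161793   0.04462149] [-0.55823528  0.82106473  0.32537749]
gap 0.011719908485876068 7.0667 [ 0.95044493 -1.99273351 -1.47248518] [ 0.5012803  -0.31627333  0.04404294]
```

```bash
python3 - <<'E'
from h import *
servo_line([.501,-.3158,.12],rate=.12);print("gap",current_finger_gap(),current_force())
th=.17
move_ptp([.6412,-.0130,.12],q(th));print(current_clock(),current_position(),current_finger_gap(),current_force())
for n in("top","scene"):
    c=capture(n);np.savez(n[0]+"1.npz",**c);u,v=proj(c,[.6412,-.013,.1]).astype(int)
    cv2.imwrite(f"pics/{n}1.png",cv2.resize(c["image"][max(v-50,0):v+50,u-65:u+65],None,fx=5,fy=5,interpolation=cv2.INTER_CUBIC))
E
```

```text
gap 0.011873992221556901 [ 0.1039307   0.68971497 -1.19989675]
9.1083 [ 0.64081116 -0.0138846   0.11958785] 0.012174611523472803 [ 0.20312517  0.89221164 -1.70802693]
```

View pics/scene1.png

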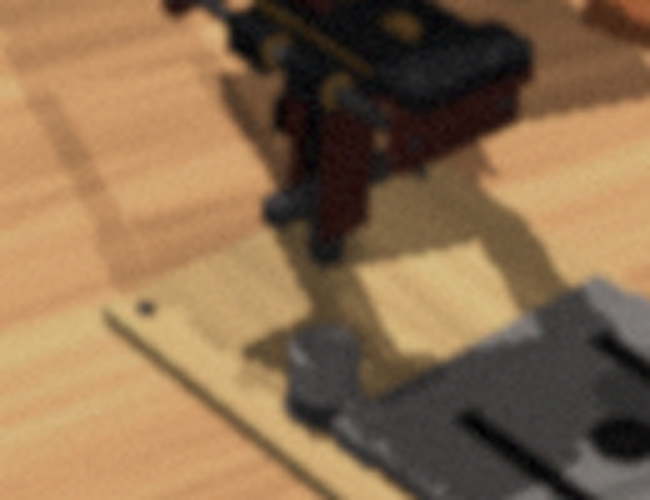

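```bash
python3 - <<'E'
from h import *
print([current_position().round(4).tolist() for _ in range(3)],current_joint_pos().round(4),current_orientation())
g=current_position()+[0,0,.019];th=.17;by=th+np.pi/2
ex=np.array([np.cos(by),np.sin(by),0]);ey=np.array([-np.sin(by),np.cos(by),0]);ez=np.array([0,0,1])
out=[]
for n in("s","t"):
    c=dict(np.load(n+"1.npz"));u,v=proj(c,g-.02*ez).astype(int);x0,y0=u-25,v-30;k=10
    C=cv2.resize(c["image"][y0:y0+60,x0:x0+40 if 0 else x0+50],None,fx=8,fy=8,interpolation=cv2.INTER_CUBIC);O=C.copy()
    px=lambda X:tuple(((proj(c,X)-[x0,y0]+.5)*8).astype(int).tolist())
    for h,cz in(((.035,.006,.007),0),((.006,.006,.0175),-.0245)):
        V=[g+cz*ez+a*h[0]*ex+b*h[1]*ey+d*h[2]*ez for a in(-1,1) for b in(-1,1) for d in(-1,1)]
        for i in range(8):
            for j in range(i+1,8):
                if bin(i^j).count("1")==1: cv2.line(O,px(V[i]),px(V[j]),(0,255,0),1)
    out+=[C,O]
I=np.hstack(out);cv2.imwrite("pics/k1.png",cv2.resize(I,(800,int(I.shape[0]*800/I.shape[1]))) if 0 else np.hstack(out[:2]))
cv2.imwrite("pics/k2.png",np.hstack(out[2:]))
E
```

```text
[[0.6409, -0.0144, 0.1199], [0.6409, -0.0144, 0.1199], [0.6409, -0.0144, 0.1199]] [-1.2990e-01  5.1680e-01  1.5246e+00 -4.0000e-04  1.1006e+00 -2.9740e-01] [ 9.96487414e-01  8.37423196e-02 -2.01975376e-04  1.33323037e-04]
```

View pics/k1.png

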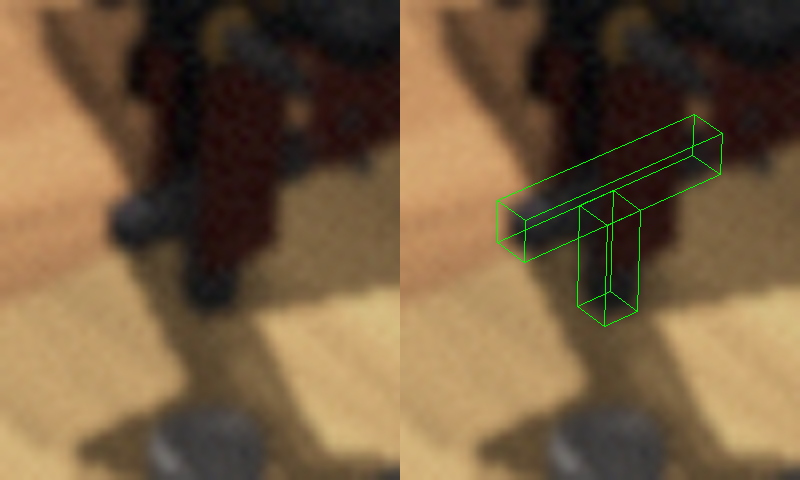

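View pics/k2.png

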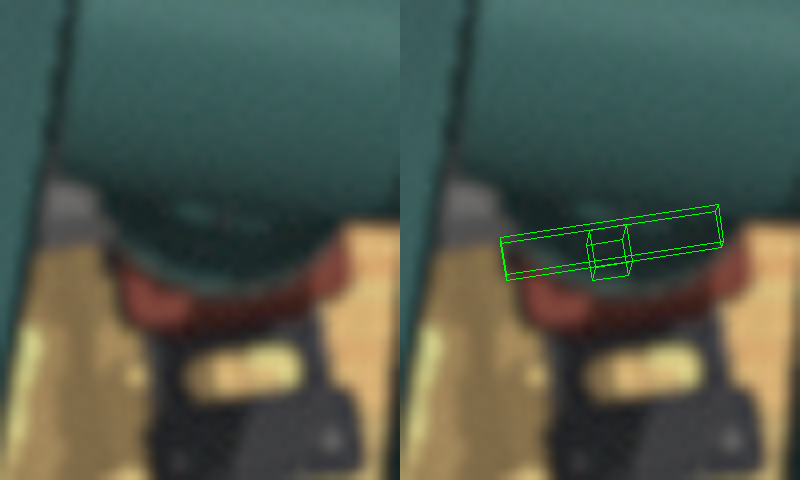

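The bar and shank are held upright. In the scene crop the foot sits at (212,300) over the barrel at (207,430), within about 2 mm of the model. Now I'll insert it until contact.

```bash
python3 - <<'E'
from h import *
servo_line([.6412,-.0125,.082],rate=.08)
print(current_position(),current_force())
r=servo_line([.6412,-.0125,.0535],rate=.03,contact_N=8);print(r,current_position(),current_force(),current_torque(),current_finger_gap(),current_clock())
E
```

```text
[ 0.64101886 -0.01242364  0.08152786] [-0.17352516  0.61163014 -0.86419448]
True [ 0.64154976 -0.01308845  0.05735653] [-1.25877431 -0.3119007   5.58234029] [-0.0789149   0.22028352  0.01938305] 0.011387713596591933 10.6167
```

```bash
python3 - <<'E'
from h import *
r=servo_line([.6412,-.0128,.053],rate=.03,contact_N=12);print(r,current_position(),current_force(),current_clock())
p=current_position()
servo_line([.6412,-.0128,p[2]],rate=.03);print(current_position(),current_force(),current_torque())
c=capture("scene");u,v=proj(c,[.6412,-.013,.07]).astype(int)
cv2.imwrite("pics/in1.png",cv2.resize(c["image"][v-30:v+30,u-40:u+40],None,fx=8,fy=8,interpolation=cv2.INTER_CUBIC))
E
```

```text
True [ 0.64174468 -0.01311487  0.05686975] [-2.00228523 -0.34962579  9.59196396] 10.825
[ 0.64154671 -0.01300701  0.05701532] [-0.31076478 -0.97777001  2.99585601] [-0.42833996  0.02997629 -0.00242566]
```

View pics/in1.png

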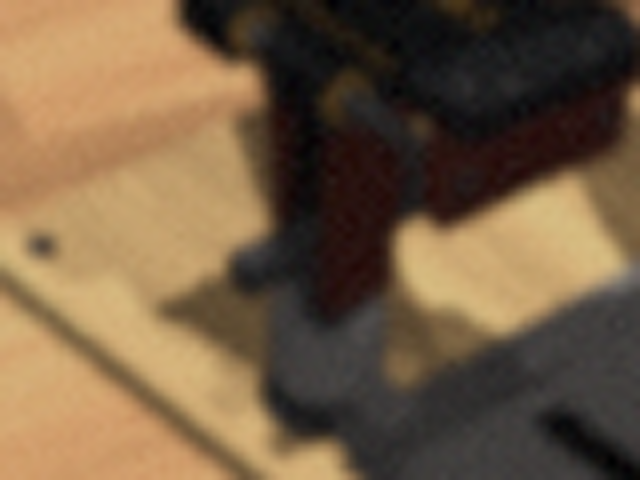

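The key is fully seated: the finger tips sit just above the barrel at (330,310). Next is the clockwise turn.

```bash
python3 - <<'E'
from h import *
sleep(.15)
p=[.6413,-.0129,.0570]
for th in(-.2,-.6,-1.0,-1.39):
    move_ptp(p,q(th));print(th,current_position().round(4),current_force().round(2),current_torque().round(3),round(current_finger_gap(),4),round(current_clock(),2))
sleep(.3)
print(current_force(),current_torque())
c=capture("scene");u,v=proj(c,[.6412,-.013,.05]).astype(int)
cv2.imwrite("pics/tu1.png",cv2.resize(c["image"][v-30:v+30,u-40:u+40],None,fx=8,fy=8,interpolation=cv2.INTER_CUBIC))
E
```

```text
-0.2 [ 0.6421 -0.0137  0.057 ] [ 1.61 -4.57  0.58] [-1.09  -0.265 -0.022] 0.012 11.72
-0.6 [ 0.6422 -0.0138  0.057 ] [ 2.14 -5.67  0.81] [-1.127 -0.331 -0.021] 0.012 12.18
-1.0 [ 0.6422 -0.0139  0.057 ] [ 1.67 -5.22  0.79] [-1.108 -0.258  0.016] 0.0121 12.65
-1.39 [ 0.6422 -0.014   0.0571] [ 1.42 -6.31  0.98] [-1.211 -0.214  0.027] 0.012 13.11
[ 2.21746454 -6.33238287  0.02667251] [-1.14293317 -0.30112376  0.02919704]
```

View pics/tu1.png

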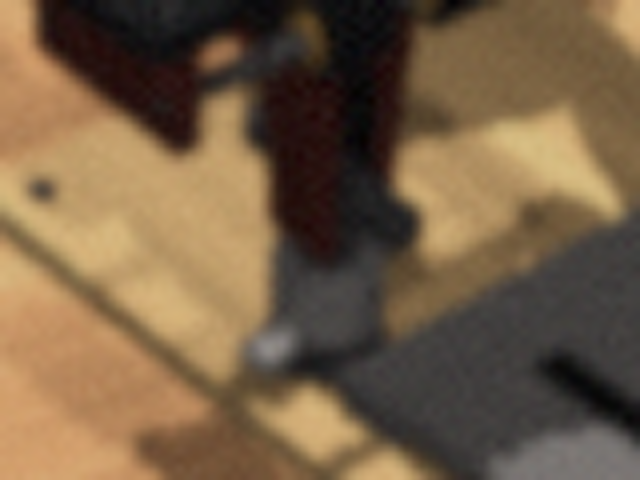

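The tongue now points to the right-front at crop (272,350), about a quarter turn. I'll release the key, then check it and the clearance around the wedge.

```bash
python3 - <<'E'
from h import *
move_gripper(.04);print(current_finger_gap())
p=current_position();servo_line([.6413,-.0129,.17],rate=.15)
th=-.197-np.pi/2
move_ptp([.5586,.368,.14],q(th));print(current_clock(),current_position())
for n in("scene","top"):
    c=capture(n);np.savez(n[0]+"2.npz",**c);u,v=proj(c,[.6412,-.013,.05]).astype(int)
    cv2.imwrite(f"pics/{n}2.png",cv2.resize(c["image"][v-30:v+30,u-25:u+25],None,fx=8,fy=8,interpolation=cv2.INTER_CUBIC))
I=np.hstack([cv2.imread("pics/scene2.png"),cv2.imread("pics/top2.png")]);cv2.imwrite("pics/rel2.png",I)
W=np.vstack([cloud(dict(np.load(f))).reshape(-1,3) for f in("s.npz","t.npz")])
l=W[:,:2]-[.5586,.368];a=l@[np.cos(th),np.sin(th)];b=l@[-np.sin(th),np.cos(th)]
m=(W[:,2]>.008)&(W[:,2]<.06)&(abs(b)<.015)&(abs(a)<.1);print(np.histogram(a[m],bins=np.arange(-.1,.101,.01)))
E
```

```text
0.039816568255624185
16.4417 [0.55907618 0.36711395 0.13980942]
(array([13,  9,  4,  1,  0,  1,  0,  0, 25, 36, 40, 62,  1,  0,  0,  0,  0,
        0,  0,  0]), array([-1.00000000e-01, -9.00000000e-02, -8.00000000e-02, -7.00000000e-02,
       -6.00000000e-02, -5.00000000e-02, -4.00000000e-02, -3.00000000e-02,
       -2.00000000e-02, -1.00000000e-02, -5.55111512e-17,  1.00000000e-02,
        2.00000000e-02,  3.00000000e-02,  4.00000000e-02,  5.00000000e-02,
        6.00000000e-02,  7.00000000e-02,  8.00000000e-02,  9.00000000e-02,
        1.00000000e-01]))
```

View pics/rel2.png

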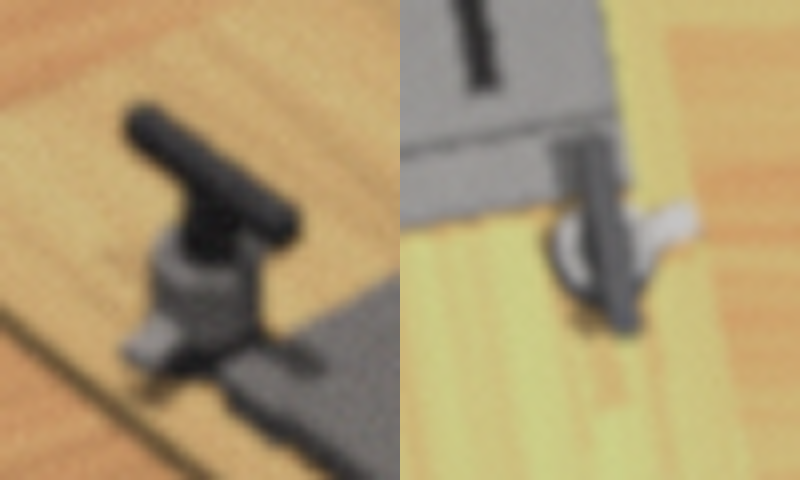

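```bash
python3 - <<'E'
from h import *
for n in "st":
    c=dict(np.load(n+"2.npz"));W=cloud(c).reshape(-1,3);m=(np.hypot(W[:,0]-.6413,W[:,1]+.0129)<.045)&(W[:,2]>.065)&(W[:,2]<.11);k=W[m]
    r=cv2.minAreaRect(k[:,:2].astype(np.float32)*1000);print(n,len(k),np.percentile(k[:,2],[50,75,95]),k.mean(0),r)
c=dict(np.load("t2.npz"));u,v=proj(c,[.6412,-.013,.05]).astype(int)
tip=ray(c,(u-25+292/8-.5,v-30+222/8-.5),.03);d=tip-[.6412,-.013,.03];print(tip,d,np.hypot(*d[:2]),"angle",.212-np.arctan2(d[1],d[0]))
E
```

```text
s 187 [0.08132222 0.08295481 0.08419855] [ 0.64576616 -0.01542125  0.0792489 ] ((642.3443603515625, -14.22258186340332), (69.7044448852539, 13.417943954467773), 11.942569732666016)
t 118 [0.08144927 0.08334288 0.08567404] [ 0.6408946  -0.0125136   0.08113514] ((641.1137084960938, -12.702703475952148), (69.8813247680664, 11.975397109985352), 10.9501314163208)
[ 0.6526905  -0.04277075  0.03      ] [ 1.14905021e-02 -2.97707514e-02  2.77555756e-17] 0.03191127198396887 angle 1.4144463333399309
```

The key is fully in (bar top at 82 mm) and the hold-down measures about 1.41 rad. Now I'll grasp the wedge near its thick end.

```bash
python3 - <<'E'
from h import *
move_gripper(.06)
servo_line([.5586,.368,.0035],rate=.12,contact_N=8);print(current_position(),current_force())
move_gripper(0.);print(current_finger_gap(),current_position(),current_force(),current_clock())
servo_line([.5586,.368,.08],rate=.12);print(current_finger_gap(),current_force(),current_clock())
by=.212;R=np.array([[np.cos(by),-np.sin(by)],[np.sin(by),np.cos(by)]]);bo=np.array([.6467,.0651])
gp=bo+R@[-.078-.046,.03];print(gp)
move_ptp([*gp,.07],q(by-np.pi/2));print(current_position(),current_clock())
for n in("scene","top"):
    c=capture(n);np.savez(n[0]+"3.npz",**c);u,v=proj(c,[*gp,.06]).astype(int);u,v=max(u,50),max(v,38)
    cv2.imwrite(f"pics/{n}3.png",cv2.resize(c["image"][v-38:v+37,u-50:u+50],None,fx=8,fy=8,interpolation=cv2.INTER_CUBIC))
E
```

```text
[0.5592994  0.36841954 0.00437282] [-0.70507132 -0.20500675  0.22717519]
0.03356500308437778 [0.55866647 0.36791355 0.00382558] [-0.94171775 -0.44069527  3.64121979] 18.8917
0.03395321808496626 [ 0.34179803  0.23592377 -0.68136895] 19.6833
[0.51916364 0.06833683]
[0.51968189 0.06885199 0.06989757] 20.8417
```

View pics/scene3.png

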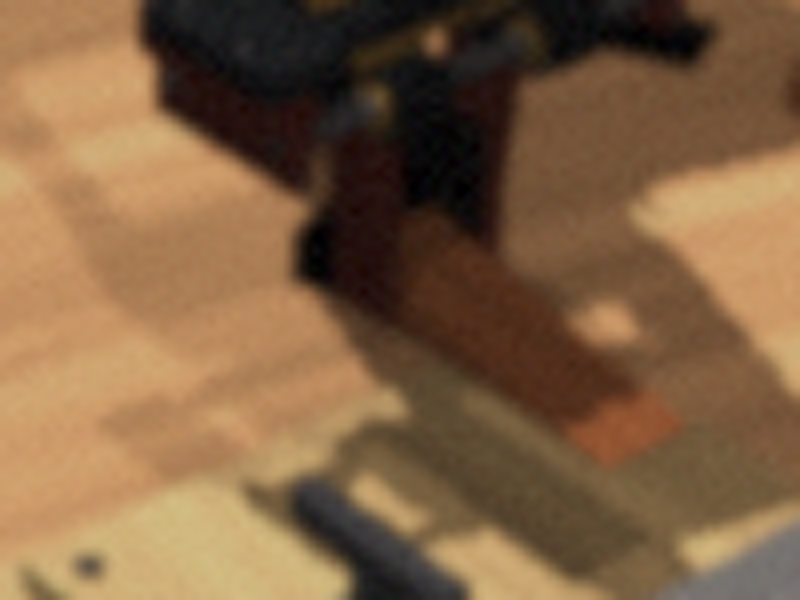

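View pics/top3.png

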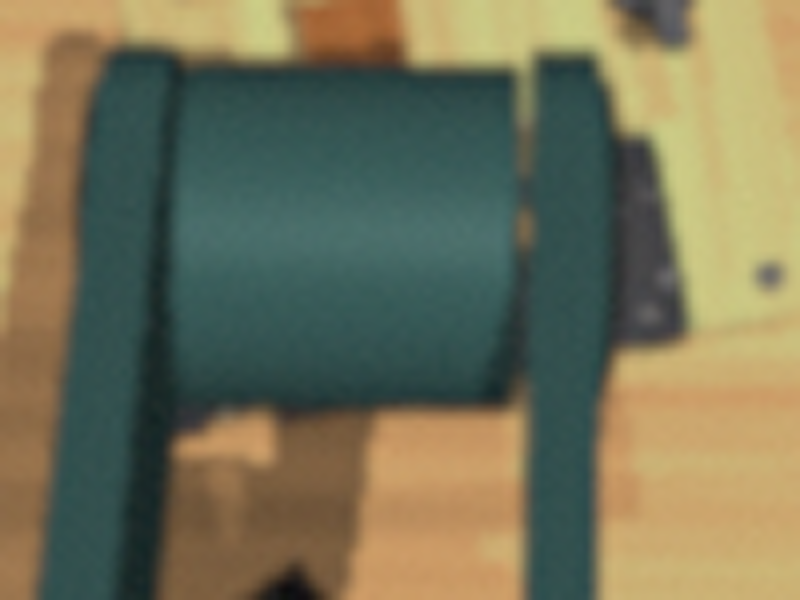

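The wedge is held flat, thin end towards the stand, tip at about (645,440) in the scene crop. Next I'll check the tip against the kinematics.

```bash
python3 - <<'E'
from h import *
by=.212;R=np.array([[np.cos(by),-np.sin(by)],[np.sin(by),np.cos(by)]]);bo=np.array([.6467,.0651]);gp=bo+R@[-.124,.03]
c=dict(np.load("s3.npz"));u,v=proj(c,[*gp,.06]).astype(int);x0,y0=u-50,v-38
I=cv2.imread("pics/scene3.png")
px=lambda X:tuple(((proj(c,X)-[x0,y0]+.5)*8).astype(int).tolist())
g=np.array([.51968,.06885]);z=.0698-.0038
for s in(-.017,.017):
    a=g+R@[.106,s];b=g+R@[-.014,s];print(px([*a,z+.001]))
    cv2.line(I,px([*a,z+.002]),px([*b,z+.022]),(0,255,0),1);cv2.line(I,px([*a,z]),px([*b,z]),(0,255,0),1)
cv2.imwrite("pics/w3.png",I)
W=cloud(c).reshape(-1,3);l=(W[:,:2]-bo)@R;m=(W[:,2]>.05)&(W[:,2]<.1)&(abs(l[:,1]-.03)<.035)&(l[:,0]>-.1)&(l[:,0]<0)
L=l[m];Z=W[m,2]
for lo in np.arange(-.1,0,.01):
    k=(L[:,0]>=lo)&(L[:,0]<lo+.01)
    if k.sum()>2:print(round(lo,3),k.sum(),np.percentile(L[k,1],[2,50,98]).round(4),np.median(Z[k]).round(4))
print(current_orientation(),Rn.from_quat(current_orientation()).as_matrix().round(4).tolist())
E
```

```text
(607, 466)
(686, 424)
-0.1 51 [0.0134 0.0232 0.0485] 0.0812
-0.09 46 [0.0128 0.0247 0.0467] 0.0794
-0.08 47 [0.0124 0.0261 0.0472] 0.078
-0.07 43 [0.0128 0.0249 0.0479] 0.0762
-0.06 47 [0.0123 0.0284 0.0456] 0.0751
-0.05 47 [0.0125 0.0273 0.0473] 0.0734
-0.04 41 [0.0129 0.028  0.0468] 0.0714
-0.03 44 [0.0116 0.029  0.0472] 0.0703
-0.02 19 [0.0137 0.0315 0.0474] 0.0685
[ 7.78202084e-01 -6.28013864e-01  1.79190929e-04 -2.66071687e-04] [[0.2112, -0.9774, 0.0006], [-0.9774, -0.2112, 0.0002], [-0.0001, -0.0006, -1.0]]
```

View pics/w3.png

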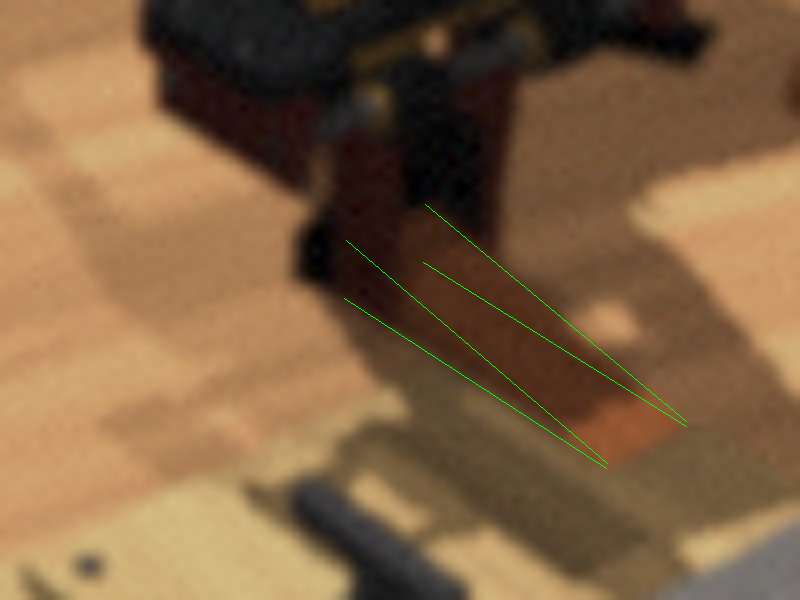

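The model overlay matches the wedge. Lower it to the board, then push.

```bash
cat >> h.py <<'E'
by=.212;RB=np.array([[np.cos(by),-np.sin(by)],[np.sin(by),np.cos(by)]]);bo=np.array([.6467,.0651])
def B(x,y=.03):return bo+RB@[x,y]
E
python3 - <<'E'
from h import *
print(servo_line([*B(-.124),.03],rate=.08))
r=servo_line([*B(-.124),.0125],rate=.02,contact_N=4);p=current_position();print(r,p,current_force(),current_torque(),current_clock())
z=p[2]
r=servo_line([*B(-.09),z],rate=.04,contact_N=14)
for x in(-.085,-.08,-.074,-.069,-.064):
    r=servo_line([*B(x),z],rate=.03,contact_N=30)
    p=current_position();f=current_force();print(x,r,(RB.T@(p[:2]-bo)).round(4),round(p[2],4),(RB.T@f[:2]).round(2),f[2].round(2),round(current_finger_gap(),4))
print(current_clock())
for n in("scene","top"):
    c=capture(n);np.savez(n[0]+"4.npz",**c)
c=dict(np.load("s4.npz"));u,v=proj(c,[*B(0),.03]).astype(int)
cv2.imwrite("pics/p4.png",cv2.resize(c["image"][v-38:v+37,u-50:u+50],None,fx=8,fy=8,interpolation=cv2.INTER_CUBIC))
E
```

```text
False
True [0.51905882 0.0682882  0.01568908] [-0.9974587  -0.25859707  4.59796481] [-0.13793582  0.20564857 -0.03306084] 22.2833
-0.085 False [-0.087   0.0302] 0.0155 [-4.59  0.19] 5.63 0.0337
-0.08 False [-0.086   0.0304] 0.0154 [-13.58  -1.87] 16.12 0.0339
-0.074 False [-0.0841  0.0305] 0.0148 [-19.82  -4.09] 18.99 0.0339
-0.069 False [-0.0799  0.0309] 0.0145 [-20.83  -1.58] 18.49 0.0337
-0.064 False [-0.0744  0.0312] 0.0144 [-19.71  -1.19] 15.25 0.0339
25.3583
```

View pics/p4.png

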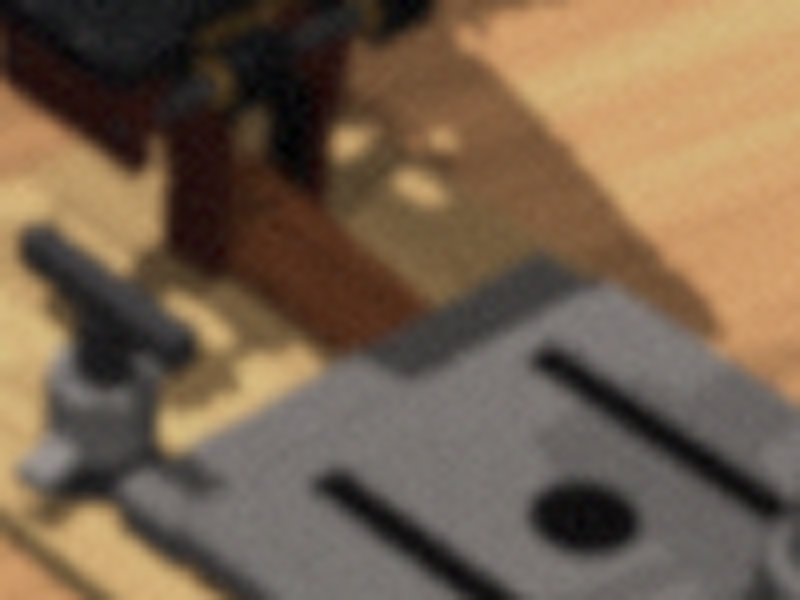

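The arm gives about 10 mm under the 20 N push, so the wedge is only about 32 mm in. I'll relieve the down-force and go on in small steps.

```bash
python3 - <<'E'
from h import *
z=.0157
for x,dz in((-.064,.002),(-.060,.003),(-.056,.003)):
    r=servo_line([*B(x),z+dz],rate=.02,contact_N=30)
    p=current_position();f=current_force();print(x,r,(RB.T@(p[:2]-bo)).round(4),round(p[2],4),(RB.T@f[:2]).round(2),f[2].round(2),current_torque().round(2))
sleep(.3);p=current_position();f=current_force();print((RB.T@(p[:2]-bo)).round(4),round(p[2],4),(RB.T@f[:2]).round(2),f[2].round(2),current_clock())
for n in("scene","top"):
    c=capture(n);np.savez(n[0]+"5.npz",**c)
# flange/base height vs initial
for n in "st":
    for k in("","2","4","5"):
        c=dict(np.load(n+k+".npz"));W=cloud(c).reshape(-1,3);l=(W[:,:2]-bo)@RB
        m=(abs(l[:,1])<.08)&(l[:,0]>.03)&(l[:,0]<.07)&(W[:,2]>.02)&(W[:,2]<.05)
        b=(abs(l[:,1]+.1)<.006)&(l[:,0]>.03)&(l[:,0]<.15)&(W[:,2]<.025)
        print(n,k,np.median(W[m,2]).round(5),m.sum(),np.median(W[b,2]).round(5),b.sum())
E
```

```text
-0.064 False [-0.0693  0.0308] 0.0158 [-6.13 -0.27] -4.86 [-0.2   1.34  0.03]
-0.06 False [-0.0643  0.0307] 0.0167 [-5.06  0.44] -6.05 [-0.25  1.42  0.05]
-0.056 False [-0.059   0.0305] 0.0173 [-5.56 -0.05] -6.57 [-0.14  1.39  0.05]
[-0.0588  0.0305] 0.0175 [-5.63 -0.28] -5.61 26.7167
s  0.03169 749 0.01262 210
s 2 0.03178 745 0.01241 215
s 4 0.03306 753 0.0127 212
s 5 0.03637 764 0.01271 214
t  0.03023 826 0.0112 175
t 2 0.03035 820 0.01158 177
t 4 0.03155 753 0.01104 181
t 5 0.03478 549 0.01064 179
```

```bash
python3 - <<'E'
from h import *
for dz in(.0015,.0005,-.0002):
    r=servo_line([*B(-.0565),.0157+dz],rate=.01,contact_N=30)
    sleep(.2);p=current_position();f=current_force();print((RB.T@(p[:2]-bo)).round(4),round(p[2],4),(RB.T@f[:2]).round(2),f[2].round(2),current_torque().round(2),current_clock())
    if f[2]>2:break
sleep(.5);print(current_force(),current_position())
for n in("scene","top"):
    c=capture(n);np.savez(n[0]+"6.npz",**c)
for n in "st":
    for k in("2","6"):
        c=dict(np.load(n+k+".npz"));W=cloud(c).reshape(-1,3);l=(W[:,:2]-bo)@RB
        m=(abs(l[:,1])<.08)&(l[:,0]>.03)&(l[:,0]<.07)&(W[:,2]>.02)&(W[:,2]<.05)
        print(n,k,np.median(W[m,2]).round(5))
    # wedge top profile
    for lo in np.arange(-.06,0,.01):
        m=(abs(l[:,1]-.03)<.012)&(l[:,0]>lo)&(l[:,0]<lo+.01)&(W[:,2]>.01)&(W[:,2]<.05)
        if m.sum()>3:print(round(lo,2),m.sum(),np.median(W[m,2]).round(4))
c=dict(np.load("s6.npz"));u,v=proj(c,[*B(0),.03]).astype(int)
cv2.imwrite("pics/p6.png",cv2.resize(c["image"][v-38:v+37,u-50:u+50],None,fx=8,fy=8,interpolation=cv2.INTER_CUBIC))
E
```

```text
[-0.0583  0.0304] 0.0164 [-5.49  1.45] -6.48 [-0.17  1.36  0.02] 27.325
[-0.0576  0.0302] 0.0158 [-5.66  0.78] -5.88 [-0.09  1.29  0.07] 27.775
[-0.0575  0.0302] 0.0153 [-5.75  0.24] -4.11 [-0.13  1.22  0.06] 28.225
[-6.09365519 -0.4987291  -3.16494805] [0.58415176 0.08251649 0.01530009]
s 2 0.03178
s 6 0.03539
-0.06 24 0.0324
-0.05 23 0.0309
-0.04 26 0.0288
-0.03 28 0.0269
-0.02 24 0.0258
-0.01 12 0.0243
t 2 0.03035
t 6 0.03414
```

View pics/p6.png

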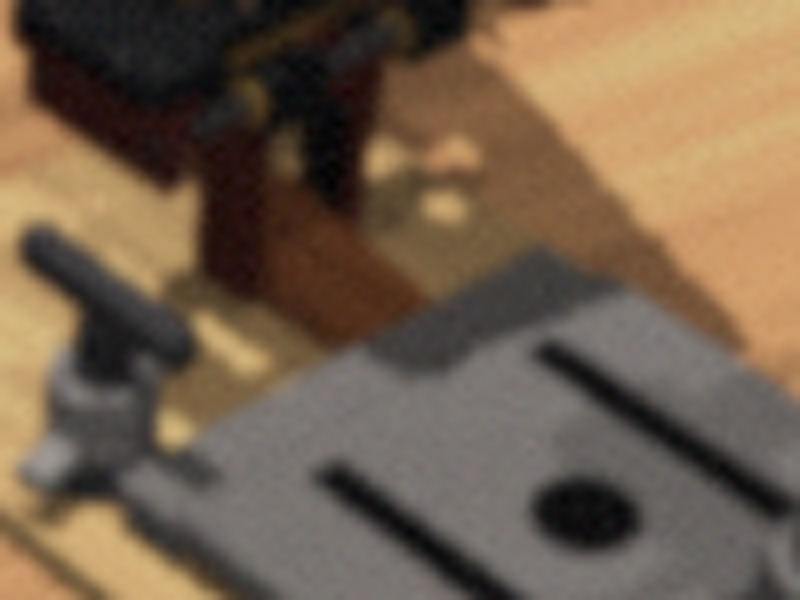

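```bash
python3 - <<'E'
from h import *
servo_line([*B(-.0565),.0150],rate=.01,contact_N=30);sleep(.6)
f=current_force();p0=current_position();print(f,current_torque(),p0,current_finger_gap())
out={}
for n in("scene","top"):
    c=capture(n);np.savez(n[0]+"7.npz",**c)
    for k in("2","7"):
        c=dict(np.load(n[0]+k+".npz"));W=cloud(c).reshape(-1,3);l=(W[:,:2]-bo)@RB
        m=(abs(l[:,1])<.08)&(l[:,0]>.03)&(l[:,0]<.07)&(W[:,2]>.02)&(W[:,2]<.05)
        print(n,k,np.median(W[m,2]).round(5))
    k=W[(np.hypot(W[:,0]-.6413,W[:,1]+.0129)<.045)&(W[:,2]>.065)&(W[:,2]<.09)];print("key",np.percentile(k[:,2],[50,75]),cv2.minAreaRect(k[:,:2].astype(np.float32)*1000))
print(current_clock(),current_position()-p0,current_force())
cv2.imwrite("pics/s7.png",dict(np.load("s7.npz"))["image"])
E
```

```text
[-5.63132785 -1.27429159 -2.31240488] [-0.07798677  1.20797505  0.04410553] [0.58414105 0.08250426 0.01496998] 0.033673643109489115
scene 2 0.03178
scene 7 0.03534
key [0.08103475 0.08278404] ((641.629150390625, -13.458187103271484), (71.34532165527344, 14.707680702209473), 11.290491104125977)
top 2 0.03035
top 7 0.03373
key [0.08039573 0.08216983] ((640.7500610351562, -12.707618713378906), (70.070556640625, 12.060775756835938), 10.931012153625488)
29.775 [-3.63679532e-05  1.50455139e-05 -2.68440549e-05] [-7.11488476 -0.47344796 -1.96161347]
```

View pics/s7.png

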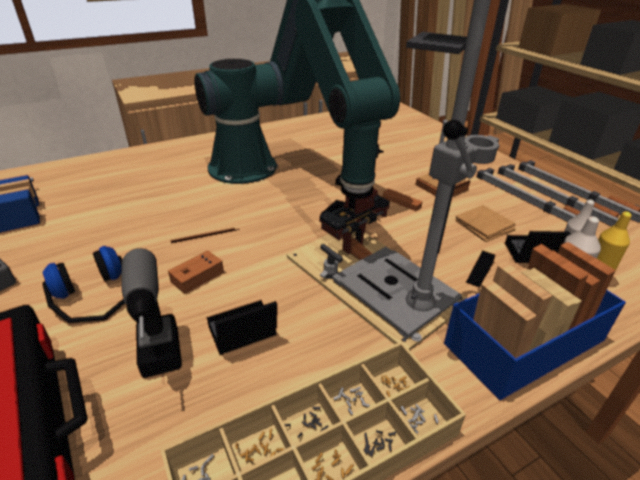

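The final picture shows the wedge at (358,245) under the flange, the key in the hold-down at (331,262) and the bystanders where they were. The rim is up about 4.5 mm and still, and the gripper is clear of the stand, so I'm handing in.

```bash
python3 -c "
from bench import *
close_job();print(current_clock(),current_force())"
```

```text
the job is handed in; nothing more can be done
the job is handed in; nothing more can be done
```

I put the T-key into the hold-down, turned it clockwise and left it in. I then pushed the beech wedge under the front flange and handed the job in at about 30 s, still gripping it.

**Last checks:**
- **Hold-down and key:** I measured the hold-down once, after the turn, at about 1.41 rad from one view. In the last pictures the key bar stood at the same angle and its top was at about 82 mm, which means it is fully in.
- **Lift:** the base had risen 3.4–3.6 mm at 50 mm behind the rim in both views. That works out to about 4.5 mm at the rim.
- **Wedge:** its top slope just before the last small lowering matched a wedge lying flat. It was about 48 mm in by the arm's position, lined up with the board, and the grip held at 33.7 mm.
- **Surroundings:** the arm was still, and by eye the gripper was clear of the stand and no bystander had moved.

**What disagreed:**
- **Arm giving way:** the arm gave about 10 mm under a 20 N push with too much down-force. I eased that and then corrected the wedge, which had been raised about 1.5 mm.
- **Leftover pull:** a small reading of about 2 N stayed on the tool, in the direction of the gripper still lifting the wedge slightly. Part of it is the wedge's own weight.
- **Not measured:** I could not measure the force between the wedge and the stand directly.

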